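# Try the test box cover, free its catch if it holds, and hold the cover up

## Robot

A 7-joint arm with a two-finger parallel gripper is mounted at the origin on a cart in front of the work surface, level with it; the furniture and walls round the work are solid. World frame = base frame: x ahead of the robot, y to its left, z up, the work surface at z = 0. Lengths are in m, angles in rad, forces in N, time in s.
With the tool pointing down it reaches from about 0.4 to 0.85 m from the base axis. Payload 4.4 kg.
Tool frame: the origin (TCP) lies between the finger pads, 19 mm behind the fingertips; this is the grasp point; z points along the fingers, y is the line along which they close (so a half turn about z gives the same grasp; the last joint's range is limited). The gripper opens to 94 mm and grips with 3 to 60 N. Pads are 16 mm wide; open, the fingers measure 119 mm over their backs; the gripper's body (75 mm by 177 mm) begins 78 mm behind the grasp point.
Start: joints at [-1.295, 0.628, 0.038, 1.517, -0.027, 0.996, -0.02], TCP at [0.218, 0.612, 0.224] pointing down, gripper open.
Joint ranges: [-3.06, 3.06], [-0.37, 2.12], [-1.25, 1.32], [0.18, 2.47], [-1.1, 4.24], [0.23, 1.98], [-2.94, 2.94]. Speed limits (rad/s): [2.57, 2.57, 3.14, 3.14, 3.14, 3.14, 3.14].

## Interface

Orientations are given as a 3x3 rotation matrix whose columns are the frame's x, y, z axes.
In Python, from rig import ctrl gives the robot as it stands. The module is installed in compiled form; this text tells all that it offers.
- The arm moves only by the tool play_rows, never from a script. Its argument "increments" is a list of rows, each an object of numbers: "tx", "ty", "tz": the shift along the tool's x, y, z in normalised numbers (1 is 0.8 m); "wx", "wy", "wz": the turn, a rotation vector about the tool's x, y, z in shares of 90 degrees (1.0 is 90 degrees). In form: [{"tx": .., "ty": .., "tz": .., "wx": .., "wy": .., "wz": ..}, ...]. A call has 1 to 5 rows; each row is the pose to reach, as a shift and turn from the pose commanded when the call began, along the tool's axes at that moment; what a row does not reach only later rows make up. A row lasts 1/8 s, in which the tool goes at most 62.5 mm and 10.7 degrees, less where a joint would pass 70% of its speed; a pose out of reach is approached as far as the arm can. Shift and turn numbers lie between -1 and 1, and a call with a number outside is refused. A call with a gripper value outside its range is refused whole. "grip" is the opening, from 0 (shut) to 1 (fully open), set as the call begins (left out, the last holds). The fingers move at their own pace and stop on an object; "grip_force" is the grip in N (left out, the last holds). Time passes only in rows, so rows that repeat a pose let the fingers close. It gives the time, the measured TCP pose, the force, the opening and the grip force at its end, in the units of the state.
- ctrl.sense(): the state, without advancing time (a new reading comes with each control period).
- ctrl.capture(name): name is "side" or "top"; returns (picture, depth): 480x640x3 uint8, red, green, blue; 480x640 float32, m along the optical axis (not along the pixel's ray), 0 where there is no reading.
- ctrl.camera_model(name): a dict with "vfov" (degrees; the focal length in pixels is half the picture's height over the tangent of half this angle, whatever the lens; pixels are square), "cx", "cy" (the principal point, pixels), "R" (3x3) and "t" (3): a world point X has camera coordinates R X + t. Camera axes: x right, y down, z forward; pixel columns grow to the right and rows downward; lengths in m; the calibration is good to about 2 mm. A picture is of the moment at which its call begins. camera_model takes no time and is no camera call.
- ctrl.job_done(): hands the job in; it is judged then, once.
The state is a dict: "time_s": time; "joint_pos": joint angles; "joint_vel": joint speeds; "effort": joint torques, N m; "tcp_pos": TCP position; "ee_rot": TCP orientation; "ft_force": force on the tool from outside, world axes, zero at the start; "torque": the same for the moment, N m; "gripper_width": opening from 0.0 (shut) to 1.0 (fully open); "finger_force": force on a finger pad.
Only numpy, scipy, OpenCV 4.12 (cv2) and the standard library are available. Lean on these libraries where they do the work, as an engineer would, in place of code of your own. Each camera call takes 0.05 s, during which the arm holds its last target. There are 200 camera calls.

## Task

I need to look at the board inside the grey test box: first tug its blue cover up gently by the black tab, before using the red lever, to learn whether the hidden catch is holding it. If it is caught, let go of the tab, pull the red sprung lever towards you through its full stroke and ease it back slowly to rest (do not let it snap back); if the cover comes free at once, just keep lifting. Then lift the cover by the tab to about 60 degrees and finish while still holding it there, and leave the loose things on the bench where they are.

Things in the scene. Friction and masses are not known exactly. Their poses are not given: they have to be found in the camera images.
- case: Grey test box fixed to the bench, 110 (x) x 160 (y) x 60 mm high; origin at the centre of its underside on the bench, its own x points from the front (tab side) to the hinge side, y to its left, z up. It stands at varying places and turns by up to about 15 degrees. The closed cover's top is 67 mm up. A shelf's front edge runs at world x = 0.64, 0.34 to 0.42 m up: keep the wrist clear of it.
- cover_angle (a joint): Cover angle, rad: 0 shut, grows as the tab rises (stop 1.6). Hinge line along the case's y at x = +55, z = 62 mm in the case frame. Free, it takes 1 to 3 N at the tab and falls shut if let go. Caught (varies, cannot be seen), it has 0.03 to 0.05 rad of play, then stops dead; a pull of 6 to 8 N tells.
- cover: The blue cover panel (114 x 164 x 7 mm) with its black tab, turning with cover_angle; origin on the hinge line, x to the back when shut, y left, z the panel's normal.
- tab (a point): Pinch point on the cover's black tab, 145 mm from the hinge line (case frame x -90, y 0, z 63 mm when shut). The tab stands out 49 mm beyond the cover's front edge, 16 mm wide (y), 12 mm thick; this point is 35 mm out. Pinched across its width (fingers closing along the case's y, tool pointing down) it turns between the pads as the cover rises.
- latch_block: Grey latch block fixed on the right (-y) side of the box, standing 30 mm proud of its front, 110 x 46 x 66 mm; origin at the centre of its underside, axes as the case. Carries the lever, the pointer and, hidden inside, the catch bolt, which only the lever moves: some 65 to 100 % of the stroke pushes it clear of the cover, and it stays clear when the lever goes back.
- lever (a joint): Angle of the red-handled lever, rad: 0 at rest (leaning 14 degrees back, away from the robot), 0.75 at its stop at full stroke (leaning 29 degrees to the front). A spring returns it: about 2 N at the bar at rest, 5 N at full stroke. If let go it snaps back. Easing it back means slower than 2 rad/s.
- lever_bar (a point): On the axis of the lever's red cross bar (14 mm thick, along the case's y), 28 mm right of its 11 mm steel shaft, 24 mm from the bar's right end; 100 mm from the pivot, 157 mm above the bench at rest. Shut fingers from above can hook it from behind (the hinge side); the spring keeps the bar against them going and returning.
- lever_pivot (a point): Point on the lever's pivot axis (along the case's y), 60 mm above the bench, in the plane of lever_bar.
- pointer (a joint): Yellow drag pointer, rad: 0 at the start; the lever pushes it forward once it has moved 0.03 to 0.08 rad and it stays where it was pushed, about 0.7 after a full stroke. It shows whether, and how far, the lever has been pulled.
- spool: Bystander: small solder spool standing upright, 47 mm across, 52 mm high, origin under its centre.
- tin: Bystander: flat round white tin with a red lid mark, 51 mm across, 22 mm high, origin under its centre.
- tape: Bystander: roll of black insulating tape lying flat, 52 mm across, 19 mm high, origin under its centre.

How it is judged:
By the outcome, as a careful person would: the job done as asked, in the order asked, and still so for the second after the job is handed in, while the arm keeps its last pose, push and grip.
It also fails if it takes over 72 s, if anything falls off the work surface, if the arm or the gripper's body presses on something with over 40 N, if the wrist force passes 120 N, or if a joint passes its speed limit or range.

## Working session

There is one attempt and no reset: what is moved stays moved. The work goes in short steps, Python scripts to look and compute and a tool call to move; the robot and the scene stay as the last step left them, time stands still between calls to the robot, and variables do not carry over. Pictures are saved under pics/ and viewed, at most 10 in all, crops included, and the job is handed in when it is done.

Besides the shell and the picture viewer there is one more tool, called after "Emit:" as name(argument=value, ...), one argument or row to a line, values as JSON. play_rows: Moves the arm, as the interface text tells. Its arguments: {"type":"object","properties":{"increments":{"type":"array","items":{"type":"object","properties":{"tx":{"type":"number"},"ty":{"type":"number"},"tz":{"type":"number"},"wx":{"type":"number"},"wy":{"type":"number"},"wz":{"type":"number"}}}},"grip":{"type":"number"},"grip_force":{"type":"number"}},"required":["increments"]}

```bash
mkdir -p pics; cat > h.py <<'E'
import numpy as np, cv2
from rig import ctrl
def cam(n):
    m=ctrl.camera_model(n); f=240/np.tan(np.radians(m["vfov"])/2)
    return f,m["cx"],m["cy"],np.array(m["R"]),np.array(m["t"])
def ray(n,u,v):
    f,cx,cy,R,t=cam(n); o=-R.T@t; d=R.T@np.array([(u-cx)/f,(v-cy)/f,1]); return o,d
def onz(n,u,v,z):
    o,d=ray(n,u,v); return o+d*(z-o[2])/d[2]
def cloud(n,D):
    f,cx,cy,R,t=cam(n); v,u=np.mgrid[:480,:640]
    P=np.stack([(u-cx)/f*D,(v-cy)/f*D,D],-1); return (P-t)@R
def shot(n,name):
    p,d=ctrl.capture(n); cv2.imwrite(f"pics/{name}.png",p[...,::-1]); np.save(f"{name}.npy",d); return p,d
E
python3 - <<'E'
from h import *
for n in("top","side"):
    p,d=shot(n,n+"0"); f,cx,cy,R,t=cam(n); print(n,f,cx,cy,-R.T@t,R.round(3).tolist(),(d>0).mean())
s=ctrl.sense(); print(s["time_s"],s["tcp_pos"],np.round(s["ee_rot"],3).tolist())
E
```

```text
top 462.5541378012487 317.25972123610995 244.95558246757753 [ 0.26230287 -0.01921856  1.22300432] [[-0.01, -1.0, -0.0], [-0.986, 0.01, -0.165], [0.165, -0.002, -0.986]] 0.9958170572916667
side 483.42124135441514 327.2361158280461 242.2310282923957 [-0.15360012 -0.2765379   1.11262485] [[0.381, -0.924, 0.014], [-0.757, -0.321, -0.569], [0.53, 0.207, -0.822]] 0.9959375
0.1 [0.21767222 0.61190568 0.22346585] [[-0.942, 0.335, -0.001], [0.335, 0.942, -0.002], [-0.0, -0.002, -1.0]]
```

View pics/top0.png

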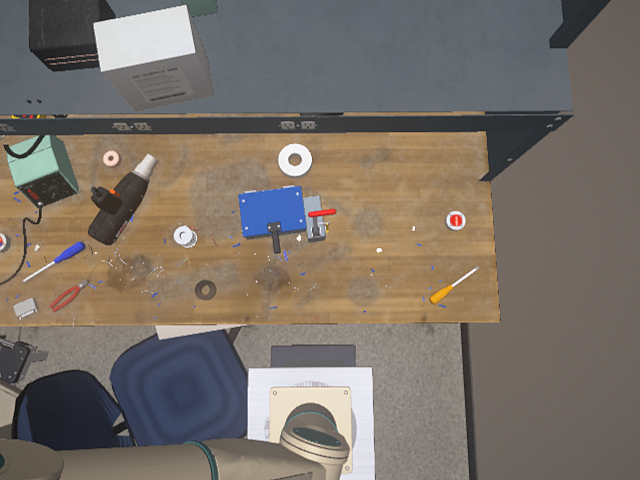

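View pics/side0.png

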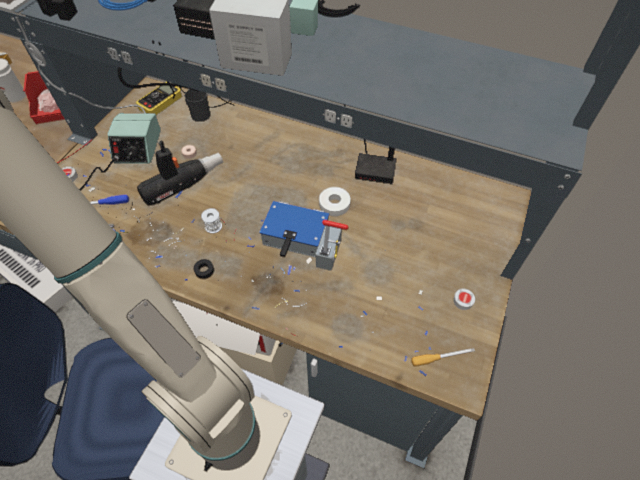

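The top view shows the blue cover at (273,212), the tab at (277,240), the red bar at (322,212), the spool at (184,236), the tape at (205,290) and the tin at (456,220). The side view shows the cover at (295,225), the tab at (288,243) and the bar at (336,225). Next I measure them.

```bash
cat > meas.py <<'E'
from h import *
def tri(a,b):
    (o1,d1),(o2,d2)=a,b
    A=np.stack([d1,-d2],1); s=np.linalg.lstsq(A,o2-o1,rcond=None)[0]
    p,q=o1+d1*s[0],o2+d2*s[1]; return (p+q)/2,np.linalg.norm(p-q)
R={}
for n,box in(("top",(225,175,350,265)),("side",(250,195,355,275))):
    p=cv2.imread(f"pics/{n}0.png"); d=np.load(n+"0.npy"); P=cloud(n,d)
    h=cv2.cvtColor(p,cv2.COLOR_BGR2HSV); x0,y0,x1,y1=box; roi=np.zeros((480,640),bool); roi[y0:y1,x0:x1]=1
    H,S,V=h[...,0],h[...,1],h[...,2]
    def big(m):
        k,l,st,c=cv2.connectedComponentsWithStats((m&roi).astype(np.uint8)); i=1+st[1:,4].argmax(); return l==i
    blue=big((H>100)&(H<130)&(S>120)); red=big(((H<8)|(H>172))&(S>150)); blk=big((V<75)&(S<120))
    R[n]={}
    for nm,m in(("blue",blue),("red",red),("blk",blk)):
        v,u=np.nonzero(m); r=cv2.minAreaRect(np.stack([u,v],1).astype(np.float32))
        R[n][nm]=cv2.boxPoints(r)
        print(n,nm,m.sum(),"px",u.mean().round(1),v.mean().round(1),R[n][nm].round(1).tolist(),"xyz med",np.median(P[m],0).round(4), "zrange",np.percentile(P[m][:,2],[5,95]).round(3))
        R[n][nm+"c"]=(u.mean(),v.mean())
    # blue plane fit
    cnt=max(cv2.findContours(blue.astype(np.uint8),0,1)[0],key=cv2.contourArea)
    q=np.array([onz(n,*c[0],.067)[:2] for c in cnt],np.float32)
    r=cv2.minAreaRect(q*1000); print(n,"cover rect mm",r, )
    v,u=np.nonzero(blk); q=np.array([onz(n,a,b,.069)[:2] for a,b in zip(u,v)],np.float32)*1000; print(" tab rect",cv2.minAreaRect(q))
    v,u=np.nonzero(red); q=np.array([onz(n,a,b,.160)[:2] for a,b in zip(u,v)],np.float32)*1000; print(" bar rect",cv2.minAreaRect(q))
for nm in("blue","red","blk"):
    print(nm,*tri(ray("top",*R["top"][nm+"c"]),ray("side",*R["side"][nm+"c"])))
E
python3 meas.py
python3 - <<'E'
import cv2
a=cv2.imread('pics/top0.png')[170:270,220:350];b=cv2.imread('pics/side0.png')[190:280,245:365]
import numpy as np
a=cv2.resize(a,(520,400));b=cv2.resize(b,(520,390))
cv2.imwrite('pics/z.png',cv2.resize(np.vstack([a,b]),(390,593)))
E
```

```text
top blue 2534 px 271.7 210.4 [[237.39999389648438, 194.10000610351562], [300.5, 185.8000030517578], [306.1000061035156, 228.3000030517578], [243.0, 236.60000610351562]] xyz med [0.5479 0.0964 0.0669] zrange [0.063 0.071]
top red 139 px 322.0 212.5 [[307.70001220703125, 211.89999389648438], [334.70001220703125, 208.0], [335.5, 213.39999389648438], [308.5, 217.1999969482422]] xyz med [ 0.5178 -0.0328  0.1623] zrange [0.158 0.166]
top blk 10 px 278.0 250.5 [[275.0, 247.0], [279.0, 247.0], [279.0, 252.0], [275.0, 252.0]] xyz med [0.4408 0.0759 0.0672] zrange [0.064 0.069]
top cover rect mm ((545.7705078125, 94.53035736083984), (113.25804138183594, 162.17828369140625), 7.2101874351501465)
 tab rect ((445.3073425292969, 80.67911529541016), (10.093277931213379, 12.783445358276367), 89.44043731689453)
 bar rect ((517.8729248046875, -31.874229431152344), (12.995956420898438, 64.42317962646484), 7.76846170425415)
side blue 1837 px 294.1 222.8 [[259.6000061035156, 232.8000030517578], [267.29998779296875, 199.1999969482422], [328.20001220703125, 213.3000030517578], [320.3999938964844, 246.899993
[... 367 characters left out ...]
999389648438], [284.8999938964844, 229.8000030517578], [295.1000061035156, 232.0], [289.3999938964844, 257.6000061035156]] xyz med [0.4789 0.0832 0.0674] zrange [0.062 0.072]
side cover rect mm ((544.33935546875, 92.40583038330078), (113.23814392089844, 161.66436767578125), 7.375469207763672)
 tab rect ((475.45654296875, 80.67729187011719), (82.87126922607422, 27.86940574645996), 15.052017211914062)
 bar rect ((517.4594116210938, -34.35197830200195), (14.262475967407227, 62.30281066894531), 6.615439414978027)
blue [0.54940495 0.09574622 0.05902609] 0.00018760111557264786
red [ 0.51903402 -0.03341319  0.15731702] 0.0010875068780407079
blk [0.43647669 0.06792541 0.12864941] 0.01221202070962691
```

View pics/z.png

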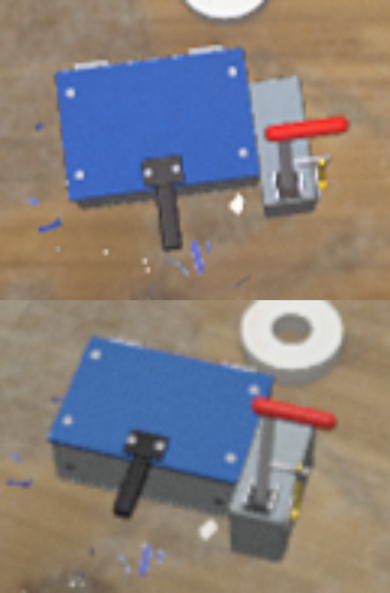

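The crops confirm the turn of about 7.4° and the tab in front, with the lever at its rest lean. Next I refine the tab line and work out the first move.

```bash
cat >> h.py <<'E'
Y=np.radians(7.4); ex=np.array([np.cos(Y),np.sin(Y),0]); ey=np.array([-np.sin(Y),np.cos(Y),0]); ez=np.array([0,0,1.])
C=np.array([.5450,.0935,0])-.002*ex   # case origin
RT=np.stack([ -ex*-1*-1, ey, -ez],1)  # tool down, y along ey, x = -ex
def case(p): p=np.asarray(p)-C; return np.array([p@ex,p@ey,p[2]])
def go(p):
    from scipy.spatial.transform import Rotation as Q
    s=ctrl.sense(); R=np.array(s["ee_rot"]); d=R.T@(np.asarray(p)-s["tcp_pos"]); w=Q.from_matrix(R.T@RT).as_rotvec(degrees=True)
    print("t",s["time_s"],"at",np.round(s["tcp_pos"],4),"case",case(s["tcp_pos"]).round(4),"delta mm",(d*1000).round(1),"deg",w.round(2),"F",np.round(s["ft_force"],2),"w",s["gripper_width"],"ff",s["finger_force"])
E
python3 - <<'E'
from h import *
print(np.linalg.det(RT))
for n in("top","side"):
    p=cv2.imread(f"pics/{n}0.png").max(-1); P=cloud(n,np.load(n+"0.npy")); q=(P-C)@np.stack([ex,ey,ez],1)
    m=(P[...,2]>.05)&(P[...,2]<.08)&(q[...,0]<-.062)&(q[...,0]>-.125)&(abs(q[...,1])<.03)
    a=q[m]; print(n,m.sum(),a.min(0).round(4),a.max(0).round(4),np.median(a,0).round(4))
    v,u=np.nonzero(m); r=np.array([case(onz(n,i,j,.069)) for i,j in zip(u,v)]); print(r.mean(0).round(4),r.min(0).round(4),r.max(0).round(4))
    m=(abs(q[...,0])<.05)&(abs(q[...,1])<.07)&(q[...,2]>.03)&(q[...,2]<.1); print("cover z",np.median(q[m][:,2]))
bar=np.array([.519,-.0334,.157]); print("bar case",case(bar), "tab",C-.09*ex)
go(C-.09*ex+.2*ez)
E
```

```text
1.0
top 108 [-0.1055 -0.0072  0.0612] [-0.0627  0.0087  0.0744] [-0.0836  0.0006  0.0681]
[-0.0843  0.0005  0.069 ] [-0.1055 -0.0075  0.069 ] [-0.0627  0.0085  0.069 ]
cover z 0.0670270198290989
side 101 [-0.1076 -0.009   0.0577] [-0.0637  0.0069  0.0728] [-0.0855 -0.0018  0.0663]
[-0.0881 -0.0026  0.069 ] [-0.1121 -0.0113  0.069 ] [-0.064   0.0061  0.069 ]
cover z 0.06535026892594033
bar case [-0.04012761 -0.12249438  0.157     ] tab [0.45376625 0.08165081 0.        ]
t 0.1 at [0.2177 0.6119 0.2235] case [-0.2558  0.5562  0.2235] delta mm [-400.2 -420.4   24.2] deg [-9.000e-02 -2.000e-02 -2.698e+01] F [-0.25  0.27 -0.99] w 0.9984241706555035 ff 0.0
```

Careful with the scale: shifts go in shares of 0.8 m and turns go in shares of 90 degrees. That gives: -0.2 m is -0.25, -0.19 m is -0.2375, -17 degrees is -0.1889.

Emit:
play_rows(
  increments=[
    {"tx": -0.0375,"ty": -0.0375,"tz": 0,"wz": -0.0222},
    {"tx": -0.0875,"ty": -0.0875,"tz": 0,"wz": -0.0556},
    {"tx": -0.1375,"ty": -0.1375,"tz": 0,"wz": -0.1},
    {"tx": -0.1875,"ty": -0.1938,"tz": 0,"wz": -0.1444},
    {"tx": -0.2375,"ty": -0.25,"tz": 0,"wz": -0.1889},
  ],
  grip=0.6,
)

```text
validation failed for argument at $.in...
```

```bash
python3 -c "
from h import *
go(C-.09*ex+.16*ez)"
```

```text
t 0.1 at [0.2177 0.6119 0.2235] case [-0.2558  0.5562  0.2235] delta mm [-400.2 -420.3   64.2] deg [-9.000e-02 -2.000e-02 -2.698e+01] F [-0.25  0.27 -0.99] w 0.9984241706555035 ff 0.0
```

Perhaps all six keys are needed.

In the tool's units: -0.2 m is -0.25, -0.19 m is -0.2375, -17 degrees is -0.1889.

Emit:
play_rows(
  increments=[
    {"tx": -0.0375,"ty": -0.0375,"tz": 0,"wx": 0,"wy": 0,"wz": -0.0222},
    {"tx": -0.0875,"ty": -0.0875,"tz": 0,"wx": 0,"wy": 0,"wz": -0.0556},
    {"tx": -0.1375,"ty": -0.1375,"tz": 0,"wx": 0,"wy": 0,"wz": -0.1},
    {"tx": -0.1875,"ty": -0.1938,"tz": 0,"wx": 0,"wy": 0,"wz": -0.1444},
    {"tx": -0.2375,"ty": -0.25,"tz": 0,"wx": 0,"wy": 0,"wz": -0.1889},
  ],
  grip=0.6,
)

```text
time_s: 0.72
tcp_pos: [0.3303, 0.3583, 0.2241]
ee_rot: [[-0.999, 0.043, 0.0], [0.043, 0.999, -0.0], [-0.0, -0.0, -1.0]]
ft_force: [1.7, 0.3, 0.5]
gripper_width: 0.6
finger_force: 0.0
```

```bash
python3 -c "
from h import *
go(C-.09*ex+.16*ez)"
```

```text
t 0.725 at [0.3303 0.3583 0.2241] case [-0.1768  0.2903  0.2241] delta mm [-135.1 -271.1   64.2] deg [-0.02 -0.   -9.84] F [1.71 0.31 0.49] w 0.6000124697810613 ff 0.0
```

In the tool's units: -0.255 m is -0.3188, 0.02 m is 0.025, -9.8 degrees is -0.1089.

Emit:
play_rows(
  increments=[
    {"tx": -0.0325,"ty": -0.065,"tz": 0,"wx": 0,"wy": 0,"wz": -0.0222},
    {"tx": -0.065,"ty": -0.13,"tz": 0.0125,"wx": 0,"wy": 0,"wz": -0.0556},
    {"tx": -0.1,"ty": -0.1963,"tz": 0.025,"wx": 0,"wy": 0,"wz": -0.0889},
    {"tx": -0.1338,"ty": -0.2625,"tz": 0.0375,"wx": 0,"wy": 0,"wz": -0.1089},
    {"tx": -0.1613,"ty": -0.3188,"tz": 0.05,"wx": 0,"wy": 0,"wz": -0.1089},
  ],
)

```text
time_s: 1.35
tcp_pos: [0.4478, 0.0974, 0.1839]
ee_rot: [[-0.992, -0.125, 0.0], [-0.125, 0.992, -0.0], [-0.0, -0.0, -1.0]]
ft_force: [0.5, 0.5, 0.4]
gripper_width: 0.599
finger_force: 0.0
```

In the tool's units: -0.01 m is -0.0125.

Emit:
play_rows(
  increments=[
    {"tx": 0,"ty": -0.0125,"tz": 0.0125,"wx": 0,"wy": 0,"wz": 0},
    {"tx": 0,"ty": -0.0125,"tz": 0.0125,"wx": 0,"wy": 0,"wz": 0},
    {"tx": 0,"ty": -0.0125,"tz": 0.0125,"wx": 0,"wy": 0,"wz": 0},
  ],
)

```text
time_s: 1.72
tcp_pos: [0.448, 0.0916, 0.1744]
ee_rot: [[-0.992, -0.128, -0.0], [-0.128, 0.992, 0.001], [0.0, 0.001, -1.0]]
ft_force: [0.3, 0.4, 0.4]
gripper_width: 0.599
finger_force: 0.0
```

```bash
python3 -c "
from h import *
go(C-.09*ex+.063*ez)"
```

```text
t 1.725 at [0.448  0.0916 0.1744] case [-0.0944  0.0106  0.1744] delta mm [ -4.4 -10.7 111.4] deg [ 0.05 -0.   -0.03] F [0.35 0.36 0.44] w 0.5990067402393457 ff 0.0
```

In the tool's units: 0.111 m is 0.1388, 0.05 m is 0.0625.

Emit:
play_rows(
  increments=[
    {"tx": -0.0025,"ty": -0.0063,"tz": 0.025,"wx": 0,"wy": 0,"wz": 0},
    {"tx": -0.005,"ty": -0.0134,"tz": 0.0625,"wx": 0,"wy": 0,"wz": 0},
    {"tx": -0.0055,"ty": -0.0134,"tz": 0.1,"wx": 0,"wy": 0,"wz": 0},
    {"tx": -0.0055,"ty": -0.0134,"tz": 0.125,"wx": 0,"wy": 0,"wz": 0},
    {"tx": -0.0055,"ty": -0.0134,"tz": 0.1388,"wx": 0,"wy": 0,"wz": 0},
  ],
)

```text
time_s: 2.35
tcp_pos: [0.4538, 0.0815, 0.0627]
ee_rot: [[-0.992, -0.128, -0.001], [-0.128, 0.992, 0.001], [0.0, 0.001, -1.0]]
ft_force: [0.4, 0.1, 0.1]
gripper_width: 0.597
finger_force: 0.0
```

Emit:
play_rows(
  increments=[
    {"tx": 0,"ty": 0,"tz": 0,"wx": 0,"wy": 0,"wz": 0},
    {"tx": 0,"ty": 0,"tz": 0,"wx": 0,"wy": 0,"wz": 0},
  ],
)

```text
time_s: 2.6
tcp_pos: [0.4546, 0.0803, 0.064]
ee_rot: [[-0.992, -0.126, 0.001], [-0.126, 0.992, 0.0], [-0.001, 0.0, -1.0]]
ft_force: [-0.2, 0.1, 0.1]
gripper_width: 0.6
finger_force: 0.0
```

```bash
python3 -c "
from h import *
go(C-.09*ex+.063*ez)
p,d=shot('side','s1'); cv2.imwrite('pics/s1z.png',cv2.resize(p[180:290,235:375,::-1],(700,550)))
go(C-.09*ex+.063*ez)"
```

```text
t 2.6 at [0.4546 0.0803 0.064 ] case [-0.0893 -0.0014  0.064 ] delta mm [0.7 1.4 1. ] deg [ 0.02  0.07 -0.14] F [-0.15  0.1   0.09] w 0.5996552200801158 ff 0.0
t 2.65 at [0.4547 0.0802 0.064 ] case [-0.0893 -0.0016  0.064 ] delta mm [0.7 1.6 1. ] deg [ 0.01  0.09 -0.16] F [ 0.18 -0.04 -0.33] w 0.600337699808153 ff 0.0
```

View pics/s1z.png

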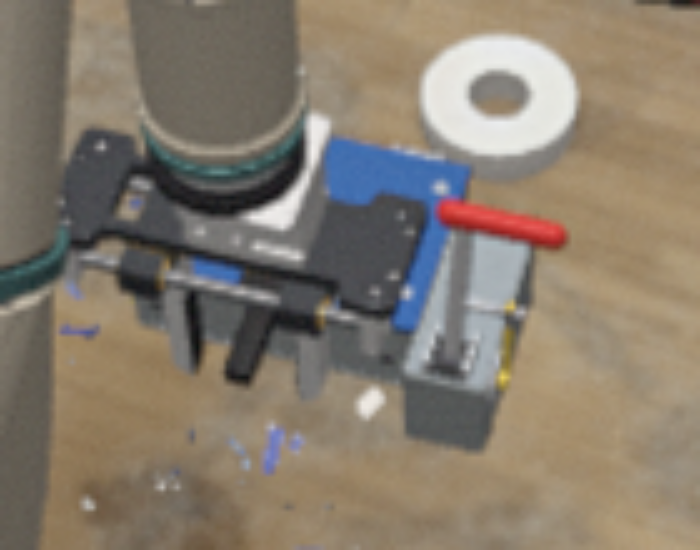

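The tab at (245,345) in the crop lies between the open fingers, at (190,330) and (312,350). I close on it.

In the tool's units: 0.001 m is 0.0013.

Emit:
play_rows(
  increments=[
    {"tx": 0,"ty": 0.0013,"tz": 0,"wx": 0,"wy": 0,"wz": 0},
    {"tx": 0,"ty": 0.0013,"tz": 0,"wx": 0,"wy": 0,"wz": 0},
    {"tx": 0,"ty": 0.0013,"tz": 0,"wx": 0,"wy": 0,"wz": 0},
    {"tx": 0,"ty": 0.0013,"tz": 0,"wx": 0,"wy": 0,"wz": 0},
    {"tx": 0,"ty": 0.0013,"tz": 0,"wx": 0,"wy": 0,"wz": 0},
  ],
  grip=0.0,
  grip_force=25,
)

```text
time_s: 3.28
tcp_pos: [0.4538, 0.0824, 0.0633]
ee_rot: [[-0.992, -0.127, -0.0], [-0.127, 0.992, 0.002], [-0.0, 0.002, -1.0]]
ft_force: [-0.4, 5.0, 0.5]
gripper_width: 0.169
finger_force: 25.0
```

In the tool's units: -0.002 m is -0.0025, -0.001 m is -0.0013.

Emit:
play_rows(
  increments=[
    {"tx": 0,"ty": 0,"tz": 0,"wx": 0,"wy": 0,"wz": 0},
    {"tx": 0,"ty": 0,"tz": 0,"wx": 0,"wy": 0,"wz": 0},
    {"tx": 0,"ty": 0,"tz": -0.0013,"wx": 0,"wy": 0,"wz": 0},
    {"tx": 0,"ty": 0,"tz": -0.0025,"wx": 0,"wy": 0,"wz": 0},
  ],
)

```text
time_s: 3.78
tcp_pos: [0.4539, 0.0824, 0.0651]
ee_rot: [[-0.992, -0.127, -0.0], [-0.127, 0.992, 0.002], [0.0, 0.002, -1.0]]
ft_force: [-0.5, 5.8, -3.1]
gripper_width: 0.165
finger_force: 25.0
```

Emit:
play_rows(
  increments=[
    {"tx": 0,"ty": 0.0013,"tz": -0.0006,"wx": 0,"wy": 0,"wz": 0},
    {"tx": 0,"ty": 0.0013,"tz": -0.0013,"wx": 0,"wy": 0,"wz": 0},
    {"tx": 0,"ty": 0.0013,"tz": -0.0019,"wx": 0,"wy": 0,"wz": 0},
    {"tx": 0,"ty": 0.0013,"tz": -0.0025,"wx": 0,"wy": 0,"wz": 0},
  ],
)

```text
time_s: 4.28
tcp_pos: [0.4539, 0.0824, 0.0672]
ee_rot: [[-0.992, -0.126, 0.0], [-0.126, 0.992, 0.001], [-0.0, 0.001, -1.0]]
ft_force: [-0.2, 5.3, -2.9]
gripper_width: 0.167
finger_force: 25.0
```

In the tool's units: -0.0015 m is -0.0019, -0.001 m is -0.0013.

Emit:
play_rows(
  increments=[
    {"tx": 0,"ty": 0,"tz": -0.0006,"wx": 0,"wy": 0,"wz": 0},
    {"tx": 0,"ty": 0,"tz": -0.0013,"wx": 0,"wy": 0,"wz": 0},
    {"tx": 0,"ty": 0,"tz": -0.0019,"wx": 0,"wy": 0,"wz": 0},
    {"tx": 0,"ty": 0,"tz": -0.0019,"wx": 0,"wy": 0,"wz": 0},
  ],
)

```text
time_s: 4.78
tcp_pos: [0.454, 0.0824, 0.0688]
ee_rot: [[-0.992, -0.126, 0.0], [-0.126, 0.992, 0.001], [-0.0, 0.001, -1.0]]
ft_force: [-0.4, 4.2, -2.3]
gripper_width: 0.167
finger_force: 25.0
```

In the tool's units: -0.0015 m is -0.0019, -0.001 m is -0.0013.

Emit:
play_rows(
  increments=[
    {"tx": 0,"ty": 0.0013,"tz": -0.0006,"wx": 0,"wy": 0,"wz": 0},
    {"tx": 0,"ty": 0.0013,"tz": -0.0013,"wx": 0,"wy": 0,"wz": 0},
    {"tx": 0,"ty": 0.0013,"tz": -0.0019,"wx": 0,"wy": 0,"wz": 0},
    {"tx": 0,"ty": 0.0013,"tz": -0.0019,"wx": 0,"wy": 0,"wz": 0},
  ],
)

```text
time_s: 5.28
tcp_pos: [0.454, 0.0825, 0.0703]
ee_rot: [[-0.992, -0.125, 0.0], [-0.125, 0.992, -0.0], [-0.0, -0.0, -1.0]]
ft_force: [1.7, 2.0, -4.1]
gripper_width: 0.167
finger_force: 25.0
```

Emit:
play_rows(
  increments=[
    {"tx": 0,"ty": 0,"tz": -0.0004,"wx": 0,"wy": 0,"wz": 0},
    {"tx": 0,"ty": 0,"tz": -0.0009,"wx": 0,"wy": 0,"wz": 0},
    {"tx": 0,"ty": 0,"tz": -0.0013,"wx": 0,"wy": 0,"wz": 0},
    {"tx": 0,"ty": 0,"tz": -0.0013,"wx": 0,"wy": 0,"wz": 0},
  ],
)

```text
time_s: 5.78
tcp_pos: [0.4541, 0.0826, 0.0713]
ee_rot: [[-0.992, -0.125, 0.001], [-0.125, 0.992, -0.0], [-0.001, -0.0, -1.0]]
ft_force: [2.3, 0.8, -3.0]
gripper_width: 0.167
finger_force: 25.0
```

In the tool's units: -0.0015 m is -0.0019, -0.001 m is -0.0013.

Emit:
play_rows(
  increments=[
    {"tx": 0,"ty": 0,"tz": -0.0006,"wx": 0,"wy": 0,"wz": 0},
    {"tx": 0,"ty": 0,"tz": -0.0013,"wx": 0,"wy": 0,"wz": 0},
    {"tx": 0,"ty": 0,"tz": -0.0019,"wx": 0,"wy": 0,"wz": 0},
    {"tx": 0,"ty": 0,"tz": -0.0019,"wx": 0,"wy": 0,"wz": 0},
  ],
)

```text
time_s: 6.28
tcp_pos: [0.4541, 0.0826, 0.0729]
ee_rot: [[-0.992, -0.125, 0.001], [-0.125, 0.992, -0.0], [-0.001, -0.0, -1.0]]
ft_force: [3.7, -0.3, -3.1]
gripper_width: 0.168
finger_force: 25.0
```

In the tool's units: -0.0015 m is -0.0019, -0.001 m is -0.0013.

Emit:
play_rows(
  increments=[
    {"tx": 0,"ty": 0,"tz": -0.0006,"wx": 0,"wy": 0,"wz": 0},
    {"tx": 0,"ty": 0,"tz": -0.0013,"wx": 0,"wy": 0,"wz": 0},
    {"tx": 0,"ty": 0,"tz": -0.0019,"wx": 0,"wy": 0,"wz": 0},
    {"tx": 0,"ty": 0,"tz": -0.0019,"wx": 0,"wy": 0,"wz": 0},
  ],
)

```text
time_s: 6.78
tcp_pos: [0.4542, 0.0826, 0.0744]
ee_rot: [[-0.992, -0.125, 0.001], [-0.125, 0.992, 0.0], [-0.001, -0.0, -1.0]]
ft_force: [4.9, -0.6, -3.1]
gripper_width: 0.166
finger_force: 25.0
```

11 mm up with a steady 3 N suggests the cover is free and not slipping. I continue along the arc and check with the camera.

In the tool's units: -0.014 m is -0.0175, -0.0022 m is -0.0028.

Emit:
play_rows(
  increments=[
    {"tx": -0.001,"ty": 0,"tz": -0.0038,"wx": 0,"wy": 0,"wz": 0},
    {"tx": -0.0015,"ty": 0,"tz": -0.0075,"wx": 0,"wy": 0,"wz": 0},
    {"tx": -0.002,"ty": 0,"tz": -0.0113,"wx": 0,"wy": 0,"wz": 0},
    {"tx": -0.0028,"ty": 0,"tz": -0.015,"wx": 0,"wy": 0,"wz": 0},
    {"tx": -0.0033,"ty": 0,"tz": -0.0175,"wx": 0,"wy": 0,"wz": 0},
  ],
)

```text
time_s: 7.4
tcp_pos: [0.4556, 0.0828, 0.0883]
ee_rot: [[-0.992, -0.126, -0.001], [-0.126, 0.992, -0.0], [0.001, -0.0, -1.0]]
ft_force: [2.9, -2.1, -2.9]
gripper_width: 0.167
finger_force: 25.0
```

```bash
cat > ang.py <<'E'
from h import *
import sys
s=sys.argv[1]
p,d=shot('side',s); P=cloud('side',d); h=cv2.cvtColor(p,cv2.COLOR_RGB2HSV)
m=(h[...,0]>100)&(h[...,0]<130)&(h[...,1]>120)&(d>0); q=(P-C)@np.stack([ex,ey,ez],1)
m&=(q[...,0]>-.08)&(q[...,0]<.09)&(abs(q[...,1])<.09)&(q[...,2]>.04)
a=q[m]; k=np.polyfit(a[:,0],a[:,2],1)
print(m.sum(),"cover slope deg",np.degrees(np.arctan(-k[0])))
go(C)
x,_,z=case(ctrl.sense()["tcp_pos"]); print("tab ang",np.degrees(np.arctan2(z-.062,.055-x)),"r",np.hypot(z-.062,.055-x))
E
python3 ang.py a1
```

```text
295 cover slope deg 17.150472399659865
t 7.45 at [0.4557 0.0828 0.0885] case [-0.088   0.0009  0.0885] delta mm [-88.1  -0.6  88.3] deg [-0.01 -0.08 -0.19] F [ 1.31 -2.42 -3.43] w 0.16876443163116825 ff 24.999512135982513
tab ang 10.487402185761788 r 0.1454032499573123
```

The cover has clearly risen: it is free, and the tab radius is consistent at 145.4 mm. I keep lifting on the arc.

In the tool's units: -0.0349 m is -0.0436, -0.0279 m is -0.0349.

Emit:
play_rows(
  increments=[
    {"tx": -0.0016,"ty": 0,"tz": -0.0078,"wx": 0,"wy": 0,"wz": 0},
    {"tx": -0.004,"ty": 0,"tz": -0.0169,"wx": 0,"wy": 0,"wz": 0},
    {"tx": -0.0069,"ty": 0,"tz": -0.026,"wx": 0,"wy": 0,"wz": 0},
    {"tx": -0.0103,"ty": 0,"tz": -0.0349,"wx": 0,"wy": 0,"wz": 0},
    {"tx": -0.014,"ty": 0,"tz": -0.0436,"wx": 0,"wy": 0,"wz": 0},
  ],
)

```text
time_s: 8.07
tcp_pos: [0.4667, 0.0843, 0.1235]
ee_rot: [[-0.992, -0.126, -0.002], [-0.126, 0.992, -0.0], [0.002, -0.0, -1.0]]
ft_force: [-0.7, -1.9, -4.1]
gripper_width: 0.167
finger_force: 25.0
```

```bash
python3 ang.py a2; python3 - <<'E'
import cv2
cv2.imwrite('pics/a2z.png',cv2.resize(cv2.imread('pics/a2.png')[160:290,235:375],(560,520)))
E
```

```text
285 cover slope deg 25.003378790259564
t 8.125 at [0.467  0.0843 0.1241] case [-0.0765  0.0009  0.1241] delta mm [-76.7  -0.7 124. ] deg [-0.01 -0.08 -0.19] F [-2.91 -3.07 -2.2 ] w 0.16748762403806394 ff 24.999643564224243
tab ang 25.279321905546766 r 0.14546850851792523
```

View pics/a2z.png

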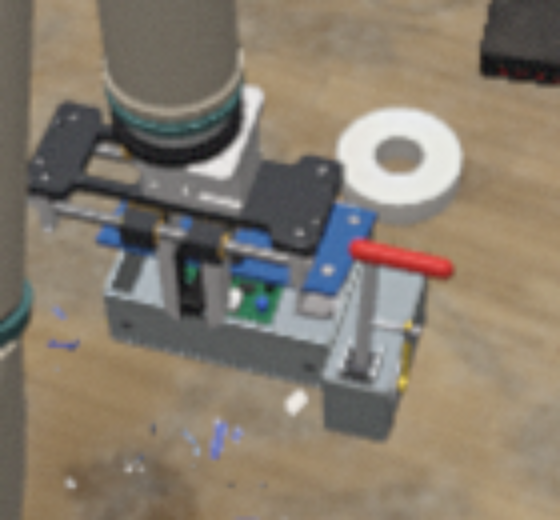

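The picture shows the cover up at about 25° with the green board visible at (262,300), and the tab gripped at (190,290). I keep lifting.

Emit:
play_rows(
  increments=[
    {"tx": -0.0046,"ty": 0,"tz": -0.0103,"wx": 0,"wy": 0,"wz": 0},
    {"tx": -0.0113,"ty": 0,"tz": -0.0213,"wx": 0,"wy": 0,"wz": 0},
    {"tx": -0.0185,"ty": 0,"tz": -0.0318,"wx": 0,"wy": 0,"wz": 0},
    {"tx": -0.0265,"ty": 0,"tz": -0.0416,"wx": 0,"wy": 0,"wz": 0},
    {"tx": -0.0329,"ty": 0,"tz": -0.0486,"wx": 0,"wy": 0,"wz": 0},
  ],
)

```text
time_s: 8.75
tcp_pos: [0.4936, 0.0877, 0.1625]
ee_rot: [[-0.992, -0.125, -0.001], [-0.125, 0.992, -0.0], [0.001, -0.0, -1.0]]
ft_force: [-2.0, -3.2, -2.0]
gripper_width: 0.165
finger_force: 25.0
```

```bash
python3 ang.py a3
```

```text
384 cover slope deg 41.15553527816447
t 8.8 at [0.4942 0.0878 0.163 ] case [-0.0491  0.0009  0.163 ] delta mm [-49.1  -0.7 163. ] deg [-0.    0.   -0.19] F [-4.29 -3.   -0.82] w 0.16910607860880802 ff 24.99958634376526
tab ang 44.127609008203144 r 0.145088625552695
```

In the tool's units: -0.0318 m is -0.0398, -0.0198 m is -0.0248.

Emit:
play_rows(
  increments=[
    {"tx": -0.0083,"ty": -0.0006,"tz": -0.009,"wx": 0,"wy": 0,"wz": 0},
    {"tx": -0.0178,"ty": -0.0006,"tz": -0.0173,"wx": 0,"wy": 0,"wz": 0},
    {"tx": -0.0279,"ty": -0.0006,"tz": -0.0248,"wx": 0,"wy": 0,"wz": 0},
    {"tx": -0.0356,"ty": -0.0006,"tz": -0.0298,"wx": 0,"wy": 0,"wz": 0},
    {"tx": -0.0398,"ty": -0.0006,"tz": -0.0323,"wx": 0,"wy": 0,"wz": 0},
  ],
)

```text
time_s: 9.43
tcp_pos: [0.5252, 0.0917, 0.1881]
ee_rot: [[-0.992, -0.126, -0.001], [-0.126, 0.992, 0.0], [0.0, 0.0, -1.0]]
ft_force: [-4.1, 0.4, -1.2]
gripper_width: 0.168
finger_force: 25.0
```

Emit:
play_rows(
  increments=[
    {"tx": 0,"ty": 0,"tz": 0,"wx": 0,"wy": 0,"wz": 0},
    {"tx": 0,"ty": 0,"tz": 0,"wx": 0,"wy": 0,"wz": 0},
    {"tx": 0,"ty": 0,"tz": 0,"wx": 0,"wy": 0,"wz": 0},
    {"tx": 0,"ty": 0,"tz": 0,"wx": 0,"wy": 0,"wz": 0},
  ],
)

```text
time_s: 9.93
tcp_pos: [0.5251, 0.0917, 0.188]
ee_rot: [[-0.992, -0.126, 0.0], [-0.126, 0.992, 0.0], [-0.0, 0.0, -1.0]]
ft_force: [-4.2, 1.4, 0.3]
gripper_width: 0.167
finger_force: 25.0
```

```bash
python3 ang.py a4; python3 - <<'E'
import cv2
cv2.imwrite('pics/a4z.png',cv2.resize(cv2.imread('pics/a4.png')[120:320,160:420],(780,600)))
E
```

```text
136 cover slope deg 65.17404650361455
t 9.975 at [0.5252 0.0917 0.188 ] case [-0.0179  0.0007  0.188 ] delta mm [-17.8  -0.8 188. ] deg [ 0.03  0.02 -0.17] F [-4.07  2.03  0.31] w 0.1743233394535989 ff 24.99928593635559
tab ang 59.942854444129715 r 0.14554231594215322
```

View pics/a4z.png

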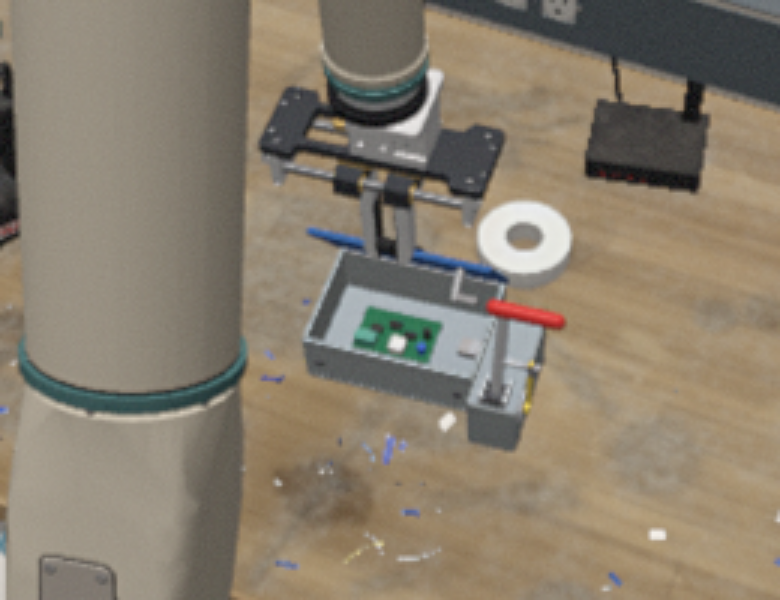

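The cover stands at about 60°, seen almost edge-on from (310,232) to (500,275). The tab is still gripped at (385,240), the board is exposed at (397,335), and the lever is untouched at rest. I hand in.

```bash
python3 -c "
from rig import ctrl
print(ctrl.job_done())"
```

```text
the job is handed in; nothing more can be done
None
```

The cover was not caught: it came free at about 3 N on the first gentle tug, so I left the red lever alone, lifted the cover by the tab to about 60° and handed in still holding it there, without touching the loose things.

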